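# Crank a wooden block fast in the planing clamp

## Robot

A 7-joint arm with a two-finger parallel gripper is mounted at the origin on a cart in front of the work surface, level with it; the furniture and walls round the work are solid. World frame = base frame: x ahead of the robot, y to its left, z up, the work surface at z = 0. Lengths are in m, angles in rad, forces in N, time in s.
With the tool pointing down it reaches from about 0.4 to 0.875 m from the base axis. Payload 19.3 kg.
Tool frame: the origin (TCP) lies between the finger pads; the fingertips stand bot.tcp_to_tips ahead of it and the grasp point (between the pads) is the TCP (bot.tcp_to_tips is the distance from the TCP to the fingertips, in m); z points along the fingers, y is the line along which they close (so a half turn about z gives the same grasp; the last joint's range is limited). The gripper opens to 85 mm and grips with 20 to 120 N. Pads are 22 mm wide; open, the fingers measure 114 mm over their backs; the gripper's body (76 mm by 85 mm) begins 54 mm behind the grasp point. The pads swing forward as they close: fully open they stand 13 mm farther back than shut.
Start: joints at [1.143, 0.521, -0.036, 1.599, 0.021, 1.021, -0.113], TCP at [0.219, -0.585, 0.25] pointing down, gripper open.
Joint ranges: [-2.91, 2.91], [-0.3, 2.13], [-1.5, 1.42], [0.17, 2.43], [-1.26, 4.41], [0.16, 1.93], [-2.52, 2.52]. Speed limits (rad/s): [1.89, 1.89, 2.39, 2.39, 3.01, 3.01, 3.01].

## Interface

Orientations are given as [roll, pitch, yaw] about the fixed x, y, z axes, in that order (R = Rz(yaw) Ry(pitch) Rx(roll)).
In Python, from workcell import telemetry, grab_frame, bot gives the robot as it stands. The module is installed in compiled form; this text tells all that it offers.
- The arm moves only by the shell command python3 -m crank 'ROWS' [FORCE]. ROWS is text: rows parted by semicolons, each of 7 numbers parted by spaces: the finger opening in m, from 0 to 0.0854, then the shift along the tool's x, y, z in m, then the turn, a rotation vector about the tool's x, y, z in degrees. A call has exactly 8 rows; each row shifts and turns the commanded pose from where the row before left it, along the tool's axes as they then stand; what a row does not reach is not made up. A row lasts 1/12 s, in which the tool goes at most 41.7 mm and 7.16 degrees, less where a joint would pass 70% of its speed; a pose out of reach is approached as far as the arm can. A call with a gripper value outside its range is refused whole. The fingers move at their own pace and stop on an object; FORCE is the grip in N (left out, the last holds). Time passes only in rows, so rows that do not move let the fingers close, or fill a call up. It gives the time, the measured TCP pose, the force, the opening and the grip force at its end, in the units of the state.
- telemetry.observe(): the state, without advancing time (a new reading comes with each control period).
- grab_frame(name): name is "side" or "top"; returns a dict with "pixels" (384x512x3 uint8, red, green, blue), "depth" (384x512 float32, m along the optical axis (not along the pixel's ray), 0 where there is no reading), "vertical_fov" (degrees; the focal length in pixels is half the picture's height over the tangent of half this angle, whatever the lens; pixels are square), "cx", "cy" (the principal point, pixels), "R" (3x3) and "t" (3): a world point X has camera coordinates R X + t. Camera axes: x right, y down, z forward; pixel columns grow to the right and rows downward; lengths in m; the calibration is good to about 2 mm. A picture is of the moment at which its call begins.
- bot.job_done(): hands the job in; it is judged then, once.
The state is a dict: "clock": time; "qpos": joint angles; "qd": joint speeds; "joint_efforts": joint torques, N m; "position": TCP position; "tool_rot": TCP orientation; "force": force on the tool from outside, world axes, zero at the start; "moment": the same for the moment, N m; "grip_width": finger opening in m; "finger_force": force on a finger pad.
Only numpy, scipy, OpenCV 4.12 (cv2) and the standard library are available. Lean on these libraries where they do the work, as an engineer would, in place of code of your own. Each camera call takes 0.05 s, during which the arm holds its last target. There are 200 camera calls.

## Task

Lay the wooden block flat and lengthwise on the bed of the planing clamp, between the sliding jaw and the round sprung pad of the set bolt, and let go of it. Then take the loose sleeve of the crank and wind it clockwise, without letting go of it on the way, until the block is firmly clamped: the sleeve should push back about 6 newtons harder than when it ran free, and 10 harder would crush the wood. Then let go of the sleeve so that the block stays clamped, and leave the other things on the bench where they are.

Things in the scene. Friction and masses are not known exactly. Their poses are not given: they have to be found in the camera images.
- block: The only plain wooden block: 55 x 100 x 38 mm (x, y, z), 0.15 kg give or take; origin at the centre of its underside, long side along its y. It lies flat on the bench at the start.
- clamp: Planing clamp, grey cast iron, fixed to the bench; place and yaw differ. Origin at its underside; x across, y lengthwise from gear head to end stop, z up. Bed 80 mm wide, top 20 mm above the bench, from y = -182 to 162 mm. End stop: fixed block 66 mm wide, top at 62 mm, y = 127 to 157 mm. Gear head: 70 mm square, centred at y = -145 mm, top at 76 mm.
- bed_middle (a point): Point on the bed's top, on the centre line at y = 36 mm of the clamp, over which the block's centre is best set down, long side along y. The jaw starts at y = -29 mm. Facing it is the set bolt's round steel pad, 28 mm across, middle 40 mm above the bench, sprung (25 N/mm): bolted through the end stop, its face at y = 101 to 117 mm. This setting differs each time and is not measured.
- jaw: Sliding jaw, 64 mm wide, top 60 mm above the bench. Origin in the plane of its face, at bench height, on the centre line. Starts with its face at y = -29 mm of the clamp and moves along the clamp's +y, towards the set bolt, by 5 mm per radian of crank. It pushes the block along the bed against the sprung pad, which then yields up to 9 mm, so that jaw and block move on while the force rises.
- crank_turn (a joint): Angle of the crank, rad: 0 at the start with the arm along the clamp's -y; grows clockwise seen from above, closing the jaw. Jaw, block and pad meet at 6 to 9.2 rad. Friction 0.25 N m (4 N at the sleeve, against any motion) keeps it where left, with up to 50 N of clamping; each 12 N of clamping adds 1 N at the sleeve. After the meeting, clamping rises by about 110 N per radian.
- crank_axis (a point): Point on the crank's upright axis, 140.5 mm above the bench, level with sleeve_grip.
- sleeve: Turned wooden grip sleeve that spins freely on the upright pin of the crank: 26 mm across, 74 mm high, from 92 to 166 mm above the bench; origin at the middle of its foot. Its centre runs on a circle of 60 mm radius about crank_axis. A steel washer, 18 mm across, lies on the pin's end above it up to 172 mm.
- sleeve_grip (a point): Point on the sleeve's axis at which to take it, 140.5 mm above the bench; take it from above with the fingers level with this point and keep the hand's direction while the sleeve turns in it or round its pin.
- v_block: Bystander: steel V-block, 45 x 55 x 38 mm, origin at the centre of its underside.
- nut_tin: Bystander: open green tin, 67 mm across, 65 mm high, origin at the centre of its underside.
- try_square: Bystander: steel try square lying flat, 159 x 110 x 16 mm.
- nut: Bystander: large hexagon nut, 30 x 34 x 20 mm.
- gear_wheel: Bystander: gear wheel lying flat, 84 mm across, 26 mm high.
Not all that is in view belongs to the job. What is shaped like the block but red or yellow is not meant.

How it is judged:
By the outcome, as a careful person would: the job done as asked, in the order asked, and still so for the second after the job is handed in, with the robot touching nothing.
It also fails if it takes over 72 s, if anything falls off the work surface, if the arm or the gripper's body presses on something with over 40 N, if the wrist force passes 120 N, or if a joint passes its speed limit or range.

## Working session

There is one attempt and no reset: what is moved stays moved. The work goes in short steps, Python scripts to look and compute and a shell command to move; the robot and the scene stay as the last step left them, time stands still between calls to the robot, and variables do not carry over. Pictures are saved under pics/ and viewed, at most 10 in all, crops included, and the job is handed in when it is done.

```bash
mkdir -p pics; python3 - <<'E'
from workcell import telemetry, grab_frame, bot
import cv2,numpy as np
for n in ("top","side"):
    f=grab_frame(n); cv2.imwrite(f"pics/{n}0.png",f["pixels"][:,:,::-1]); np.savez(f"{n}0.npz",**f)
    print(n,f["vertical_fov"],f["cx"],f["cy"],np.round(-f["R"].T@f["t"],3),np.round(f["R"],3).tolist())
s=telemetry.observe(); print(s, bot.tcp_to_tips)
E
```

```text
top 55.50302091254571 257.7980584018797 192.5916715799092 [0.44  0.278 1.133] [[-0.02, -1.0, 0.006], [-0.996, 0.02, -0.087], [0.087, -0.008, -0.996]]
side 43.99325600510406 243.67477926488576 190.14523859716385 [ 0.55  -0.659  0.846] [[0.999, 0.032, -0.007], [0.014, -0.61, -0.792], [-0.03, 0.792, -0.61]]
{'clock': 0.1, 'qpos': array([ 1.1427832 ,  0.52199534, -0.03633241,  1.59988831,  0.02120653,
        1.02106214, -0.1127709 ]), 'qd': array([ 0.00080392, -0.00114441,  0.00010296, -0.00069738, -0.00177728,
       -0.00142161, -0.00026021]), 'joint_efforts': array([ 4.65718840e-03, -9.28495288e+01,  1.98471688e+00, -3.70532763e+01,
        1.81517133e-02,  5.32653226e-03,  9.16757494e-05]), 'position': array([ 0.21878077, -0.58519765,  0.24978015]), 'tool_rot': array([-3.14062699e+00,  6.72924025e-05,  3.57837886e-01]), 'force': array([-0.36906301, -0.05087412, -0.86774173]), 'moment': array([ 0.0516892 , -0.03777458, -0.0012893 ]), 'finger_force': 0.0, 'grip_width': 0.0851000760736863} 0.019
```

View pics/top0.png

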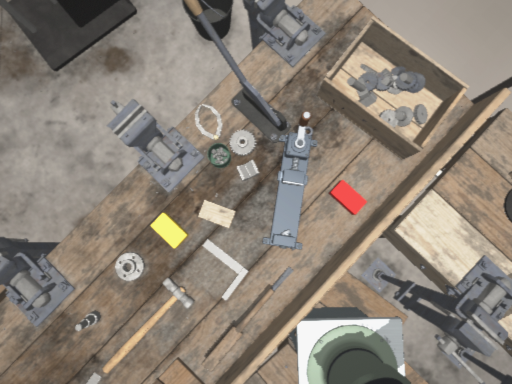

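View pics/side0.png

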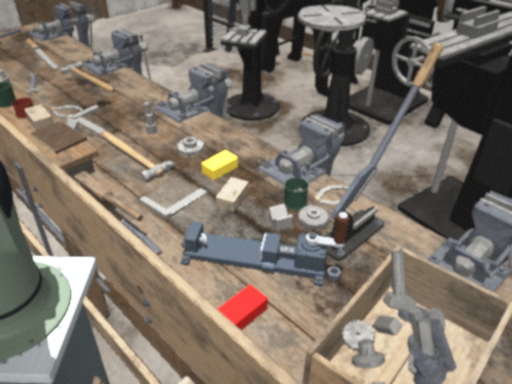

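Candidates for the block in the top view: plain wood (217,214), yellow (169,231) and red (348,197). In the side view there is also a pale piece at (38,115), far down the bench. I choose (217,214), which is the side view's (232,191). The clamp runs from the end stop at (284,241) to the gear head at (299,143), with the sleeve at about (305,118). I'll measure these and check them in a close crop.

```bash
cat > h.py <<'E'
import numpy as np,cv2
from workcell import grab_frame,telemetry
def K(f):
    return f["pixels"].shape[0]/2/np.tan(np.radians(float(f["vertical_fov"]))/2)
def ray(f,u,v):
    d=np.stack([(np.asarray(u,float)-f["cx"])/K(f),(np.asarray(v,float)-f["cy"])/K(f),np.ones_like(np.asarray(u,float))],-1)
    return -f["R"].T@f["t"], d@f["R"]
def onplane(f,u,v,z):
    c,d=ray(f,u,v); return c+d*((z-c[2])/d[...,2])[...,None]
def cloud(f):
    v,u=np.mgrid[:384,:512]; c,d=ray(f,u,v); return c+d*f["depth"][...,None]
def proj(f,X):
    p=f["R"]@np.asarray(X)+f["t"]; return K(f)*p[:2]/p[2]+[f["cx"],f["cy"]]
def rect(P):  # centre, long-axis yaw, sizes
    (c,s,a)=cv2.minAreaRect((P[:,:2]*1000).astype(np.float32))
    b=cv2.boxPoints((c,s,a)); e=[b[1]-b[0],b[2]-b[1]]; e=max(e,key=np.linalg.norm)
    return np.round(np.array(c)/1000,4),round(float(np.degrees(np.arctan2(e[1],e[0])))%180,1),np.round(s,1)
E
python3 - <<'E'
from h import *
f=dict(np.load("top0.npz")); C=cloud(f); z=C[...,2]
hsv=cv2.cvtColor(f["pixels"],cv2.COLOR_RGB2HSV)
print("hsv block",hsv[214,217],"z",z[214,217].round(3),"bench z",z[250,200].round(3))
def comp(mask,seed):
    n,l=cv2.connectedComponents(mask.astype(np.uint8)); k=l[seed[1],seed[0]]
    return (l==k) if k else None
for name,lo,hi,seed in [("block",.022,.05,(217,214)),("bed",.012,.028,(288,210)),("stop",.05,.07,(284,242)),("head",.066,.086,(299,150))]:
    m=comp((z>lo)&(z<hi),seed)
    if m is None: print(name,"none",z[seed[1]-2:seed[1]+3,seed[0]].round(3)); continue
    v,u=np.nonzero(m); zz=np.median(z[m]); print(name,m.sum(),round(float(zz),3),rect(C[m]), rect(onplane(f,u,v,zz)))
# sleeve: high points
reg=np.zeros_like(z,bool); reg[100:165,285:320]=1
m=reg&(z>.15)&(z<.19); print("sleeve",m.sum(),C[m].mean(0).round(4),rect(C[m]))
print(C[205:240:3,286].round(3)[:,2])
a=cv2.resize(f["pixels"][100:255,190:330],None,fx=3.8,fy=3.8,interpolation=2); cv2.imwrite("pics/crop_top.png",a[:,:,::-1])
E
```

```text
hsv block [ 20  42 231] z 0.041 bench z -0.003
block 613 0.036 (array([0.4753, 0.3958]), 68.8, array([99.6, 55.1])) (array([0.4752, 0.3954]), 68.9, array([100.3,  54.9]))
bed 2148 0.018 (array([0.6261, 0.206 ]), 11.0, array([487.6, 183.7])) (array([0.6251, 0.2059]), 11.0, array([485.6, 183.6]))
stop 252 0.06 (array([0.4003, 0.1959]), 80.2, array([65.6, 46.7])) (array([0.4004, 0.196 ]), 80.1, array([66. , 46.6]))
head 366 0.07 (array([0.6735, 0.1471]), 170.8, array([68.2, 68.6])) (array([0.6745, 0.147 ]), 171.0, array([68.1, 71.2]))
sleeve 80 [0.7309 0.1375 0.1658] (array([0.7323, 0.1368]), 134.3, array([23.8, 23.9]))
[0.021 0.015 0.019 0.019 0.02  0.019 0.02  0.018 0.019 0.053 0.043 0.061]
```

View pics/crop_top.png

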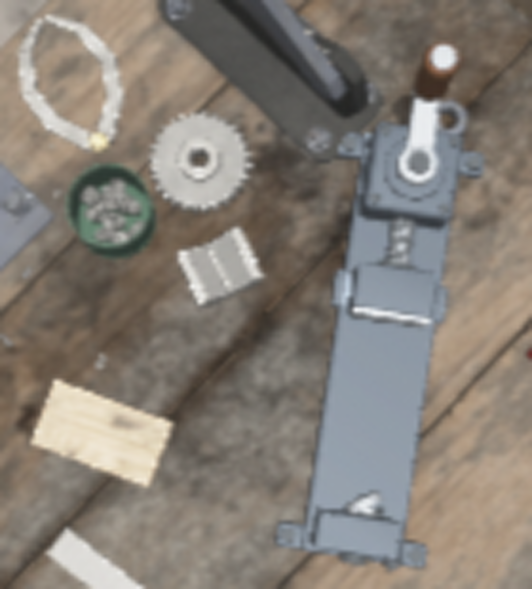

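The crop shows the plain wooden block at (100,432), alone and free of paint. The clamp is at right: end stop with pad at (365,510), jaw at (395,295), sleeve at (440,60).

Block centre is about (0.475, 0.395) with its long axis at 69°. The clamp axis is at 170.2°, bed_middle about (0.496, 0.178), crank axis about (0.673, 0.147).

```bash
cat >> h.py <<'E'
from scipy.spatial.transform import Rotation as Ro
def go(x,y,z,yaw):
    """tool-frame shift (mm) from the present pose, and turn about tool z / residual (deg) to yaw pointing down"""
    s=telemetry.observe(); R=Ro.from_euler("xyz",s["tool_rot"])
    T=Ro.from_euler("xyz",[180,0,yaw],degrees=True)
    print("shift mm",np.round(R.inv().apply(np.array([x,y,z])-s["position"])*1000,1),"turn",np.round(np.degrees((R.inv()*T).as_rotvec()),1),"t",round(s["clock"],2))
E
a=".085 .036 -.017 0 0 0 0"; unset a
python3 -m crank '.085 .02 -.01 0 0 0 0;.085 .036 -.017 0 0 0 0;.085 .036 -.017 0 0 0 0;.085 .036 -.017 0 0 0 0;.085 .036 -.017 0 0 0 0;.085 .036 -.017 0 0 0 0;.085 .036 -.017 0 0 0 0;.085 .036 -.017 0 0 0 0' 40
python3 -m crank '.085 .036 -.017 0 0 0 0;.085 .036 -.017 0 0 0 0;.085 .017 -.034 0 0 0 0;.085 .017 -.034 0 0 0 0;.085 .017 -.034 0 0 0 0;.085 .017 -.034 0 0 0 0;.085 .017 -.034 0 0 0 0;.085 .017 -.034 0 0 0 0'
python3 -m crank '.085 .017 -.034 0 0 0 0;.085 .017 -.034 0 0 0 0;.085 .017 -.034 0 0 0 0;.085 .017 -.034 0 0 0 0;.085 .017 -.034 0 0 0 0;.085 .017 -.034 0 0 0 0;.085 0 0 0 0 0 -6.9;.085 0 0 0 0 0 -6.9'
python3 -c "
from h import *
go(.475,.3955,.12,68.9)"
```

```text
clock: 0.77
position: [0.4294, -0.3677, 0.2502]
tool_rot: [-3.141, 0.0, 0.358]
force: [0.6, -1.1, 0.4]
grip_width: 0.0848
finger_force: 0.0
clock: 1.43
position: [0.5078, -0.0837, 0.2502]
tool_rot: [-3.142, 0.0, 0.358]
force: [1.0, -0.1, 0.9]
grip_width: 0.0846
finger_force: 0.0
clock: 2.1
position: [0.5317, 0.1442, 0.2499]
tool_rot: [-3.141, 0.0, 0.608]
force: [0.2, -1.7, -0.2]
grip_width: 0.085
finger_force: 0.0
shift mm [  96.9 -238.6  130.1] turn [ -0.1   0.  -34.1] t 2.1
```

```bash
python3 -m crank '.085 .0121 -.0298 .005 0 0 0;.085 .0121 -.0298 .005 0 0 0;.085 .0121 -.0298 .005 0 0 0;.085 .0121 -.0298 .005 0 0 0;.085 .0121 -.0298 .005 0 0 0;.085 .0121 -.0298 .005 0 0 0;.085 .0121 -.0298 .005 0 0 0;.085 .0121 -.0298 .005 0 0 0'
python3 -m crank '.085 0 0 .014 0 0 -6.8;.085 0 0 .014 0 0 -6.8;.085 0 0 .014 0 0 -6.8;.085 0 0 .014 0 0 -6.8;.085 0 0 .014 0 0 -6.9;.085 0 0 .014 0 0 0;.085 0 0 .006 0 0 0;.085 0 0 0 0 0 0'
python3 -c "
from h import *
go(.475,.3955,.026,68.9)
f=grab_frame('top');cv2.imwrite('pics/t1.png',cv2.resize(f['pixels'][150:260,150:310],None,fx=4,fy=4)[:,:,::-1])"
```

```text
clock: 2.77
position: [0.4772, 0.3942, 0.2098]
tool_rot: [3.141, 0.001, 0.599]
force: [1.1, -0.0, -0.4]
grip_width: 0.0853
finger_force: 0.0
clock: 3.43
position: [0.4773, 0.3922, 0.1188]
tool_rot: [-3.14, 0.002, 1.193]
force: [0.6, -0.5, 1.0]
grip_width: 0.0844
finger_force: 0.0
shift mm [ 2.4 -3.2 92.8] turn [-0.1  0.1 -0.6] t 3.43
```

View pics/t1.png

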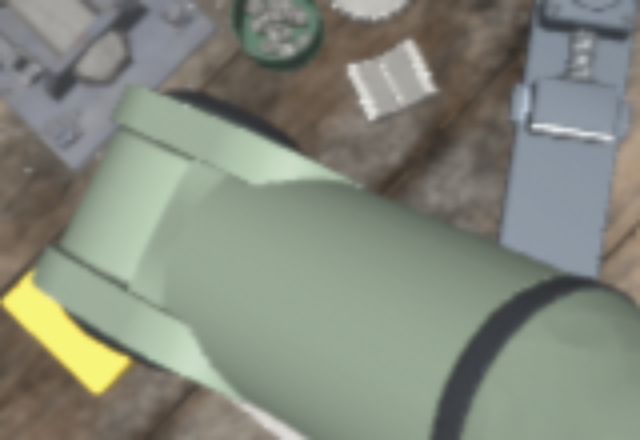

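The arm hides the block in this view (only the yellow one shows, at its left edge), so I rely on the measured pose and go down.

```bash
python3 -m crank '.085 .0024 -.003 .015 0 0 -.6;.085 0 0 .02 0 0 0;.085 0 0 .02 0 0 0;.085 0 0 .018 0 0 0;.085 0 0 .012 0 0 0;.085 0 0 .008 0 0 0;.085 0 0 0 0 0 0;.05 0 0 0 0 0 0' 40
python3 -m crank '.04 0 0 0 0 0 0;.04 0 0 0 0 0 0;.04 0 0 0 0 0 0;.04 0 0 0 0 0 0;.04 0 0 0 0 0 0;.04 0 0 0 0 0 0;.04 0 0 0 0 0 0;.04 0 0 0 0 0 0' 40
```

```text
clock: 4.15
position: [0.476, 0.3965, 0.0278]
tool_rot: [3.141, -0.0, 1.204]
force: [0.1, 0.6, 0.6]
grip_width: 0.0754
finger_force: 0.0
clock: 4.82
position: [0.4765, 0.3966, 0.0285]
tool_rot: [3.141, -0.002, 1.204]
force: [-0.0, -2.1, 7.3]
grip_width: 0.054
finger_force: 42.9
```

```bash
python3 -m crank '.04 0 0 -.005 0 0 0;.04 0 0 -.01 0 0 0;.04 0 0 -.015 0 0 0;.04 0 0 -.02 0 0 0;.04 0 0 -.02 0 0 0;.04 0 0 -.02 0 0 0;.04 0 0 -.01 0 0 0;.04 0 0 0 0 0 0' 50
python3 -c "
from h import *
go(.4957,.1778,.128,-9.8)"
```

```text
clock: 5.48
position: [0.4769, 0.3969, 0.1305]
tool_rot: [3.14, -0.004, 1.204]
force: [0.4, 0.6, -0.7]
grip_width: 0.0538
finger_force: 53.7
shift mm [-197.8   96.1    2. ] turn [-0.  -0.3 78.8] t 5.48
```

```bash
python3 -m crank '.04 -.015 .007 0 0 0 0;.04 -.025 .012 0 0 0 0;.04 -.03 .015 0 0 0 0;.04 -.03 .015 0 0 0 0;.04 -.03 .015 0 0 0 0;.04 -.03 .015 0 0 0 0;.04 -.025 .012 0 0 0 0;.04 -.013 .005 0 0 0 0'
python3 -m crank '.04 0 0 0 0 0 5;.04 0 0 0 0 0 6.8;.04 0 0 0 0 0 6.8;.04 0 0 0 0 0 6.8;.04 0 0 0 0 0 6.8;.04 0 0 0 0 0 6.8;.04 0 0 0 0 0 6.8;.04 0 0 0 0 0 6.8'
python3 -m crank '.04 0 0 0 0 0 6.8;.04 0 0 0 0 0 6.8;.04 0 0 0 0 0 6.6;.04 0 0 0 0 0 6;.04 0 0 0 0 0 0;.04 0 0 0 0 0 0;.04 0 0 0 0 0 0;.04 0 0 0 0 0 0'
python3 - <<'E'
from h import *
f=grab_frame('side');go(.4957,.1778,.068,-9.8)
cv2.imwrite('pics/s1.png',cv2.resize(f['pixels'][150:330,130:380],None,fx=3,fy=3,interpolation=2)[:,:,::-1])
# refine clamp yaw from bed side edges seen in top0 and end-stop far edge in side
g=dict(np.load("top0.npz")); C=cloud(g); a=np.radians(170.2); o=np.array([.5312,.1717]); A=np.array([np.cos(a),np.sin(a)]); B=np.array([A[1],-A[0]])
P=C.reshape(-1,3); d=P[:,:2]-o; y=d@A*1e3; x=d@B*1e3
for n,z0,z1,y0,y1,w in [("jaw",.05,.07,-75,-20,60),("bed",.014,.026,-20,90,60),("stop",.054,.07,90,170,60),("head",.067,.09,-190,-105,38)]:
    m=(P[:,2]>z0)&(P[:,2]<z1)&(y>y0)&(y<y1)&(abs(x)<w); print(n,m.sum(),np.percentile(x[m],[1,50,99]).round(1),np.percentile(y[m],[1,50,99]).round(1))
m=(P[:,2]>.014)&(P[:,2]<.026)&(abs(x)<55)
for yy in range(-20,100,30):
    k=m&(y>yy)&(y<yy+30); print(yy,x[k].min().round(1),x[k].max().round(1))
m=(P[:,2]>.034)&(P[:,2]<.06)&(abs(x)<12)&(y>85)&(y<127); print("pad y",np.sort(y[m])[:6].round(1))
E
```

```text
clock: 6.15
position: [0.4946, 0.1727, 0.1266]
tool_rot: [-3.141, 0.002, 1.201]
force: [0.5, 0.0, -1.6]
grip_width: 0.0546
finger_force: 53.7
clock: 6.82
position: [0.4942, 0.1767, 0.1267]
tool_rot: [3.141, 0.001, 0.28]
force: [0.8, 0.5, -1.0]
grip_width: 0.0542
finger_force: 53.7
clock: 7.48
position: [0.4945, 0.1768, 0.1271]
tool_rot: [3.142, 0.0, -0.168]
force: [-0.4, 0.9, -0.3]
grip_width: 0.0543
finger_force: 53.7
shift mm [ 0.9 -1.2 59.2] turn [0.  0.  0.1] t 7.53
jaw 297 [-30.6   0.5  31.8] [-73.7 -49.8 -29.5]
bed 925 [-38.3   0.6  39.8] [-19.   35.5  89. ]
stop 236 [-30.7   1.5  33.9] [126.5 141.3 156.1]
head 380 [-33.4   2.9  32.9] [-188.5 -140.6 -111.1]
-20 -39.5 40.1
10 -39.1 40.4
40 -39.0 40.7
70 -38.9 40.8
pad y [106.8 109.3 109.7 110.2 110.6 112.2]
```

View pics/s1.png

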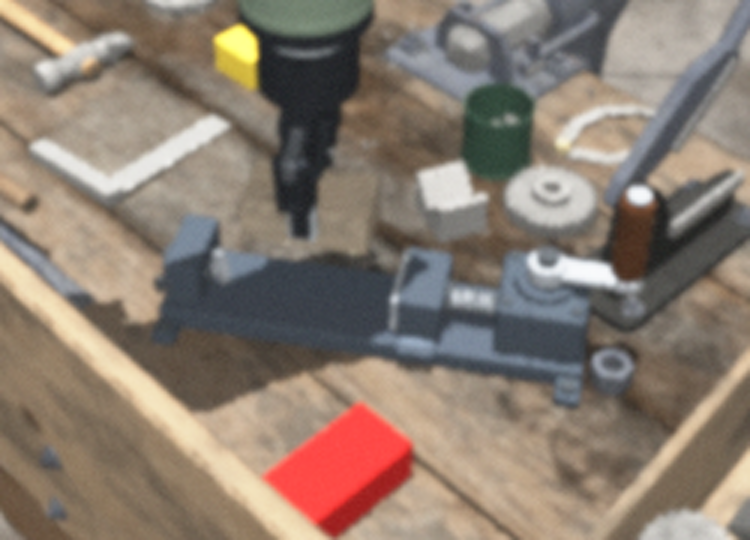

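Picture: the block hangs level in the gripper above the bed at (330,205), the pad is at (218,262), the jaw at (415,290) and the sleeve at (635,235). The clamp frame checks out to about 1 mm, so I lower the block.

```bash
python3 -m crank '.04 .001 -.002 .01 0 0 .5;.04 0 0 .015 0 0 0;.04 0 0 .015 0 0 0;.04 0 0 .014 0 0 0;.04 0 0 .01 0 0 0;.04 0 0 .006 0 0 0;.04 0 0 .004 0 0 0;.04 0 0 0 0 0 0'
python3 -m crank '.04 0 0 .001 0 0 0;.04 0 0 .001 0 0 0;.04 0 0 .001 0 0 0;.04 0 0 .001 0 0 0;.04 0 0 0 0 0 0;.04 0 0 0 0 0 0;.04 0 0 0 0 0 0;.04 0 0 0 0 0 0'
```

```text
clock: 8.2
position: [0.4957, 0.1787, 0.0527]
tool_rot: [3.141, 0.001, -0.18]
force: [-0.8, -1.2, -1.4]
grip_width: 0.0545
finger_force: 53.7
clock: 8.87
position: [0.496, 0.1787, 0.0494]
tool_rot: [-3.142, -0.0, -0.18]
force: [-0.5, -0.2, -1.1]
grip_width: 0.0543
finger_force: 53.7
```

```bash
python3 -m crank '.04 0 0 .0004 0 0 0;.04 0 0 .0004 0 0 0;.04 0 0 .0004 0 0 0;.04 0 0 0 0 0 0;.04 0 0 0 0 0 0;.04 0 0 0 0 0 0;.04 0 0 0 0 0 0;.04 0 0 0 0 0 0'
```

```text
clock: 9.53
position: [0.496, 0.1787, 0.0485]
tool_rot: [-3.142, -0.0, -0.18]
force: [-2.9, -1.0, 11.8]
grip_width: 0.0544
finger_force: 55.3
```

```bash
python3 -m crank '.06 0 0 0 0 0 0;.07 0 0 0 0 0 0;.085 0 0 0 0 0 0;.085 0 0 0 0 0 0;.085 0 0 -.01 0 0 0;.085 0 0 -.02 0 0 0;.085 0 0 -.03 0 0 0;.085 0 0 -.03 0 0 0'
python3 -m crank '.085 0 0 -.035 0 0 0;.085 0 0 -.035 0 0 0;.085 0 0 -.035 0 0 0;.085 0 0 -.015 0 0 0;.085 0 0 0 0 0 0;.085 0 0 0 0 0 0;.085 0 0 0 0 0 0;.085 0 0 0 0 0 0'
python3 - <<'E'
from h import *
g=dict(np.load("top0.npz")); C=cloud(g).reshape(-1,3)
c=np.array([.674,.147])
d=np.linalg.norm(C[:,:2]-c,axis=1)
for z0,z1 in [(.06,.1),(.1,.15),(.15,.2),(.2,.25),(.25,.35),(.35,.6)]:
    for r0,r1 in [(.08,.5)]:
        m=(C[:,2]>z0)&(C[:,2]<z1)&(d>r0)&(d<.28)&(C[:,0]>.5)
        if m.any():
            i=np.argsort(d[m])[[0,m.sum()//2]]; print(z0,z1,m.sum(),C[m][i].round(3).tolist(),d[m][i].round(3))
f=grab_frame('side')
p=f['pixels']; hsv=cv2.cvtColor(p,cv2.COLOR_RGB2HSV)
S=cloud(f); m=(S[...,2]>.165)&(S[...,2]<.185)&(np.linalg.norm(S[...,:2]-[.732,.137],axis=-1)<.04); print("washer side",m.sum(),S[m].mean(0).round(4))
u,v=proj(f,[.732,.137,.172]); print(u,v)
g2=grab_frame('top')
cv2.imwrite('pics/s2.png',cv2.resize(p[180:330,140:380],None,fx=3,fy=3,interpolation=2)[:,:,::-1])
E
```

```text
clock: 10.2
position: [0.4954, 0.1785, 0.1394]
tool_rot: [3.141, 0.001, -0.18]
force: [0.1, 0.2, 0.2]
grip_width: 0.085
finger_force: 0.0
clock: 10.87
position: [0.4954, 0.1785, 0.2572]
tool_rot: [3.141, 0.001, -0.18]
force: [0.3, -0.2, -0.4]
grip_width: 0.0846
finger_force: 0.0
0.06 0.1 1028 [[0.599, 0.176, 0.061], [0.711, -0.085, 0.089]] [0.08  0.235]
0.1 0.15 1396 [[0.729, 0.205, 0.106], [0.753, -0.037, 0.129]] [0.08 0.2 ]
0.15 0.2 395 [[0.754, 0.24, 0.15], [0.822, 0.024, 0.17]] [0.123 0.192]
0.2 0.25 157 [[0.825, 0.304, 0.202], [0.843, 0.32, 0.229]] [0.217 0.242]
0.25 0.35 79 [[0.851, 0.334, 0.253], [0.865, 0.341, 0.261]] [0.257 0.272]
washer side 59 [0.7336 0.1301 0.169 ]
341.34658586162186 213.0480886398568
```

View pics/s2.png

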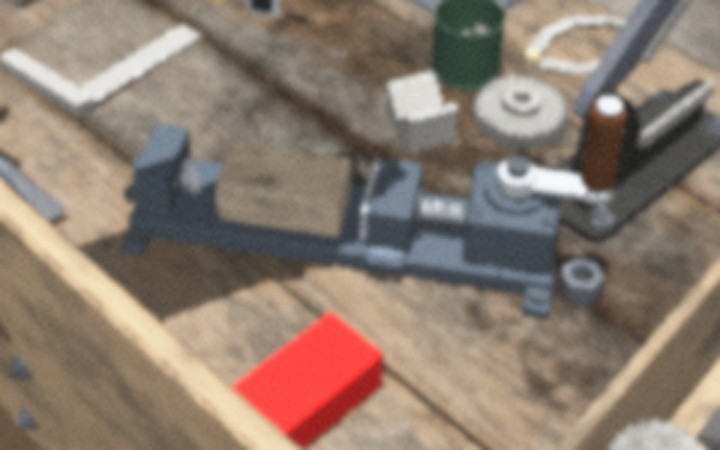

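Picture: the block lies flat and lengthwise on the bed at (285,190), between the pad (190,178) and the jaw (370,205), and is free of the fingers. The sleeve's washer is at (608,105), with the press lever just behind it at (625,60). Next I fix the sleeve position and check the lever clearance for each hand direction.

```bash
python3 - <<'E'
from h import *
g=dict(np.load("top0.npz")); f=grab_frame('side')
for n,q,(u,v) in [("top",g,proj(g,[.732,.137,.172])),("side",f,proj(f,[.732,.137,.172]))]:
    u,v=int(u),int(v); w=q['pixels'][v-9:v+10,u-9:u+10]
    s=(w.min(2)>190).astype(np.uint8); k,l,st,ce=cv2.connectedComponentsWithStats(s)
    i=min(range(1,k),key=lambda i:np.linalg.norm(ce[i]-9)) if k>1 else 0
    print(n,st[i],onplane(q,u-9+ce[i][0],v-9+ce[i][1],.172 if n=="top" else .170).round(4))
C=cloud(g).reshape(-1,3); c=np.array([.6735,.147])
L=C[(C[:,2]>.105)&(np.linalg.norm(C[:,:2]-c,axis=1)<.3)&(np.linalg.norm(C[:,:2]-[.732,.137],axis=1)>.03)&(np.linalg.norm(C[:,:2]-c,axis=1)>.05)]
for yaw in (-60,-30,0,20,35,50,65,80):
    r=np.radians(yaw); ex=np.array([np.cos(r),np.sin(r)]); ey=np.array([ex[1],-ex[0]]); best=9
    for t in np.linspace(0,2*np.pi,72):
        d=L[:,:2]-c-.06*np.array([np.cos(t),np.sin(t)])
        x,y=abs(d@ex),abs(d@ey)
        fx=np.hypot(np.maximum(x-.014,0),np.maximum(y-.046,0)); bx=np.hypot(np.maximum(x-.043,0),np.maximum(y-.043,0))
        m=np.where(L[:,2]>.185,bx,fx).min()
        if m<best: best=m; bt=t; bp=L[np.where(L[:,2]>.185,bx,fx).argmin()]
    print(yaw,round(best*1000),np.degrees(bt).round(),bp.round(3))
E
```

```text
top [ 8  7  6  6 27] [0.7324 0.136  0.172 ]
side [ 7  8  8  6 35] [0.735  0.1342 0.17  ]
-60 0 20.0 [0.744 0.191 0.115]
-30 0 0.0 [0.744 0.191 0.115]
0 0 0.0 [0.744 0.191 0.115]
20 0 0.0 [0.731 0.194 0.109]
35 0 35.0 [0.731 0.194 0.109]
50 0 35.0 [0.736 0.188 0.113]
65 0 35.0 [0.74  0.188 0.117]
80 0 30.0 [0.74  0.188 0.117]
```

```bash
python3 - <<'E'
from h import *
g=dict(np.load("top0.npz"));C=cloud(g).reshape(-1,3); c=np.array([.6735,.147]); f=dict(np.load("side0.npz"));C2=cloud(f).reshape(-1,3)
for nm,C in (("top",C),("side",C2)):
  q=np.linalg.norm(C[:,:2]-c,axis=1)
  L=C[(C[:,2]>.09)&(q<.14)&(np.linalg.norm(C[:,:2]-[.733,.137],axis=1)>.026)&(q>.05)&(C[:,1]>.14)]
  for a in np.arange(.09,.2,.01):
    k=L[(L[:,2]>=a)&(L[:,2]<a+.01)]
    if len(k): print(nm,round(a,2),len(k),"min r",np.linalg.norm(k[:,:2]-c,axis=1).min().round(3),k[np.linalg.norm(k[:,:2]-c,axis=1).argmin()].round(3),"x",k[:,0].min().round(3),k[:,0].max().round(3),"y",k[:,1].min().round(3),k[:,1].max().round(3))
  for zt in (.118,.124,.130):
    M=L[L[:,2]>zt]
    for yaw in (-45,-20,0,20,35,45,60,80):
      r=np.radians(yaw); ex=np.array([np.cos(r),np.sin(r)]); ey=np.array([ex[1],-ex[0]]); o=[]
      for t in np.linspace(0,2*np.pi,72):
        d=M[:,:2]-c-.06*np.array([np.cos(t),np.sin(t)]); x,y=abs(d@ex),abs(d@ey)
        o.append(np.hypot(np.maximum(x-.013,0),np.maximum(y-.044,0)).min() if len(M) else 9)
      print(zt,yaw,round(min(o)*1000),np.argmin(o)*5,end=" | ")
    print()
E
```

```text
top 0.09 15 min r 0.07 [0.727 0.193 0.092] x 0.727 0.772 y 0.184 0.23
top 0.1 37 min r 0.073 [0.727 0.196 0.101] x 0.723 0.769 y 0.187 0.242
top 0.11 75 min r 0.074 [0.736 0.188 0.113] x 0.727 0.766 y 0.188 0.248
top 0.12 58 min r 0.085 [0.742 0.197 0.121] x 0.728 0.762 y 0.197 0.251
top 0.13 34 min r 0.098 [0.738 0.221 0.136] x 0.738 0.763 y 0.217 0.254
top 0.14 28 min r 0.111 [0.745 0.232 0.141] x 0.745 0.761 y 0.229 0.251
top 0.15 28 min r 0.123 [0.754 0.24  0.15 ] x 0.754 0.769 y 0.235 0.251
top 0.16 6 min r 0.136 [0.77  0.243 0.161] x 0.764 0.772 y 0.243 0.251
0.118 -45 0 15 | 0.118 -20 0 5 | 0.118 0 0 10 | 0.118 20 1 20 | 0.118 35 8 35 | 0.118 45 7 45 | 0.118 60 2 60 | 0.118 80 0 45 | 
0.124 -45 0 25 | 0.124 -20 0 20 | 0.124 0 0 25 | 0.124 20 7 25 | 0.124 35 16 35 | 0.124 45 19 45 | 0.124 60 15 60 | 0.124 80 1 60 | 
0.13 -45 0 35 | 0.13 -20 0 30 | 0.13 0 0 30 | 0.13 20 13 25 | 0.13 35 22 35 | 0.13 45 25 45 | 0.13 60 22 60 | 0.13 80 9 70 | 
side 0.09 20 min r 0.069 [0.728 0.188 0.091] x 0.725 0.775 y 0.185 0.218
side 0.1 34 min r 0.071 [0.73  0.19  0.105] x 0.724 0.771 y 0.188 0.228
side 0.11 65 min r 0.073 [0.731 0.191 0.114] x 0.726 0.775 y 0.191 0.241
side 0.12 85 min r 0.084 [0.734 0.205 0.121] x 0.73 0.776 y 0.196 0.242
side 0.13 64 min r 0.094 [0.743 0.21  0.132] x 0.737 0.775 y 0.21 0.242
side 0.14 48 min r 0.109 [0.753 0.221 0.141] x 0.749 0.776 y 0.221 0.242
side 0.15 43 min r 0.116 [0.759 0.225 0.151] x 0.755 0.777 y 0.225 0.248
side 0.16 11 min r 0.133 [0.769 0.239 0.163] x 0.767 0.776 y 0.239 0.248
0.118 -45 0 10 | 0.118 -20 0 10 | 0.118 0 0 10 | 0.118 20 1 20 | 0.118 35 8 35 | 0.118 45 10 45 | 0.118 60 6 60 | 0.118 80 0 50 | 
0.124 -45 0 25 | 0.124 -20 0 20 | 0.124 0 0 20 | 0.124 20 8 20 | 0.124 35 15 35 | 0.124 45 16 45 | 0.124 60 12 60 | 0.124 80 0 60 | 
0.13 -45 0 30 | 0.13 -20 0 25 | 0.13 0 0 25 | 0.13 20 12 20 | 0.13 35 20 35 | 0.13 45 21 45 | 0.13 60 16 60 | 0.13 80 3 65 |
```

The lever leaves about 17 mm if the hand is at yaw 45° with the TCP at z ≈ 0.145. I move over the sleeve at (0.733, 0.136).

```bash
python3 -m crank '.085 .02 0 0 0 0 -6.9;.085 .03 .003 0 0 0 -6.9;.085 .034 .007 0 0 0 -6.9;.085 .033 .012 0 0 0 -6.9;.085 .031 .016 0 0 0 -6.9;.085 .029 .019 0 0 0 -6.9;.085 .02 .016 0 0 0 -6.9;.085 0 0 0 0 0 -6.9'
python3 -c "
from h import *
go(.733,.136,.145,45)"
```

```text
clock: 11.68
position: [0.7116, 0.1425, 0.2559]
tool_rot: [-3.142, 0.001, 0.786]
force: [0.0, -0.4, -0.3]
grip_width: 0.0852
finger_force: 0.0
shift mm [ 10.6  19.7 110.8] turn [-0.   0.1  0.1] t 11.68
```

```bash
python3 -m crank '.085 .0105 .0195 0 0 0 0;.085 0 0 .02 0 0 0;.085 0 0 .025 0 0 0;.085 0 0 .025 0 0 0;.085 0 0 .02 0 0 0;.085 0 0 .014 0 0 0;.085 0 0 .006 0 0 0;.04 0 0 0 0 0 0' 25
python3 -m crank '.03 0 0 0 0 0 0;.02 0 0 0 0 0 0;.02 0 0 0 0 0 0;.02 0 0 0 0 0 0;.02 0 0 0 0 0 0;.02 0 0 0 0 0 0;.02 0 0 0 0 0 0;.02 0 0 0 0 0 0' 25
python3 -c "
from h import *
go(.733,.136,.145,45); print(telemetry.observe()['force'])"
```

```text
clock: 12.35
position: [0.729, 0.1383, 0.1466]
tool_rot: [-3.14, 0.002, 0.784]
force: [0.6, -0.5, 0.5]
grip_width: 0.0749
finger_force: 0.0
clock: 13.02
position: [0.7313, 0.1376, 0.1501]
tool_rot: [3.138, -0.003, 0.783]
force: [6.7, -2.9, 5.5]
grip_width: 0.0262
finger_force: 27.8
shift mm [0.1 2.3 5.1] turn [ 0.2 -0.2 -0.2] t 13.02
[ 6.67726252 -2.91302183  5.47874671]
```

```bash
python3 -m crank '.02 0 .001 -.001 0 0 0;.02 0 .001 -.001 0 0 0;.02 0 0 -.001 0 0 0;.02 0 0 0 0 0 0;.02 0 0 0 0 0 0;.02 0 0 0 0 0 0;.02 0 0 0 0 0 0;.02 0 0 0 0 0 0' 30
python3 -m crank '.02 0 0 0 0 0 0;.02 0 0 0 0 0 0;.02 0 0 0 0 0 0;.02 0 0 0 0 0 0;.02 0 0 0 0 0 0;.02 0 0 0 0 0 0;.02 0 0 0 0 0 0;.02 0 0 0 0 0 0' 30
```

```text
clock: 13.68
position: [0.7312, 0.1371, 0.1505]
tool_rot: [3.142, -0.001, 0.784]
force: [7.6, 3.2, -16.8]
grip_width: 0.0259
finger_force: 32.1
clock: 14.35
position: [0.7312, 0.1372, 0.1505]
tool_rot: [3.142, -0.001, 0.784]
force: [7.5, 3.2, -17.5]
grip_width: 0.0255
finger_force: 32.1
```

```bash
python3 -m crank '.02 .001 .001 .001 0 0 0;.02 0 0 .0012 0 0 0;.02 0 0 0 0 0 0;.02 0 0 0 0 0 0;.02 0 0 0 0 0 0;.02 0 0 0 0 0 0;.02 0 0 0 0 0 0;.02 0 0 0 0 0 0' 30
```

```text
clock: 15.02
position: [0.7318, 0.1373, 0.1502]
tool_rot: [-3.141, 0.0, 0.784]
force: [-10.1, 0.1, 8.4]
grip_width: 0.0262
finger_force: 34.7
```

```bash
cat >> h.py <<'E'
def rep(c=(.674,.1466)):
    s=telemetry.observe(); d=s["position"][:2]-c; r=np.hypot(*d); e=d/r; t=np.array([e[1],-e[0]]); F=s["force"]
    print("t %.2f th %.1f r %.1f z %.1f | tang %.1f rad %.1f Fz %.1f grip %.1f mom %s"%(s["clock"],np.degrees(np.arctan2(d[1],d[0])),r*1e3,s["position"][2]*1e3,-F[:2]@t,F[:2]@e,F[2],s["finger_force"],s["moment"].round(2)))
E
python3 -m crank '.02 -.0036 .0013 -.0007 0 0 0;.02 -.0065 .0024 0 0 0 0;.02 -.0103 .0018 0 0 0 0;.02 -.0105 0 0 0 0 0;.02 -.0103 -.0018 0 0 0 0;.02 -.0098 -.0036 0 0 0 0;.02 -.0091 -.0052 0 0 0 0;.02 -.008 -.0067 0 0 0 0' 30
python3 -c "
from h import *
rep()"
```

```text
clock: 15.68
position: [0.6791, 0.0844, 0.1505]
tool_rot: [3.128, 0.005, 0.774]
force: [10.2, -45.9, -0.3]
grip_width: 0.0258
finger_force: 37.8
t 15.68 th -85.3 r 62.4 z 150.5 | tang 6.5 rad 46.6 Fz -0.3 grip 37.8 mom [-9.41 -2.1  -0.23]
```

My first two rows fell short of the arc, which left the command about 8 mm inside the circle. I correct that before going on.

```bash
python3 -m crank '.02 -.001 .001 0 0 0 0;.02 -.001 .001 0 0 0 0;.02 -.001 .001 0 0 0 0;.02 -.001 .001 0 0 0 0;.02 -.001 .001 0 0 0 0;.02 0 0 0 0 0 0;.02 0 0 0 0 0 0;.02 0 0 0 0 0 0' 30
python3 -c "
from h import *
rep(); rep((.6725,.1445))"
```

```text
clock: 16.35
position: [0.6765, 0.0843, 0.1504]
tool_rot: [3.136, 0.004, 0.779]
force: [0.1, -23.7, 4.1]
grip_width: 0.0259
finger_force: 34.7
t 16.35 th -87.7 r 62.4 z 150.4 | tang -0.8 rad 23.7 Fz 4.1 grip 34.7 mom [-4.87  0.09 -0.03]
t 16.35 th -86.2 r 60.4 z 150.4 | tang -1.4 rad 23.6 Fz 4.1 grip 34.7 mom [-4.87  0.09 -0.03]
```

```bash
python3 -m crank '.02 -.001 .001 0 0 0 0;.02 -.001 .001 0 0 0 0;.02 -.001 .001 0 0 0 0;.02 0 0 0 0 0 0;.02 0 0 0 0 0 0;.02 0 0 0 0 0 0;.02 0 0 0 0 0 0;.02 0 0 0 0 0 0' 30
python3 -c "
from h import *
rep((.6725,.1445))"
```

```text
clock: 17.02
position: [0.6765, 0.0838, 0.1503]
tool_rot: [3.139, 0.001, 0.782]
force: [2.3, -8.7, -0.8]
grip_width: 0.026
finger_force: 34.1
t 17.02 th -86.3 r 60.9 z 150.3 | tang 1.8 rad 8.8 Fz -0.8 grip 34.1 mom [-1.62 -0.34 -0.07]
```

```bash
python3 -m crank '.02 -.0091 -.0057 0 0 0 0;.02 -.0059 -.0087 0 0 0 0;.02 -.0043 -.0096 0 0 0 0;.02 -.0025 -.0102 0 0 0 0;.02 -.0007 -.0104 0 0 0 0;.02 .0011 -.0104 0 0 0 0;.02 .0029 -.01 0 0 0 0;.02 .0046 -.0094 0 0 0 0' 30
python3 -c "
from h import *
rep((.672,.1435))"
```

```text
clock: 17.68
position: [0.6157, 0.1291, 0.1504]
tool_rot: [3.138, -0.005, 0.783]
force: [22.9, 1.5, -17.3]
grip_width: 0.0262
finger_force: 32.8
t 17.68 th -165.6 r 58.1 z 150.4 | tang 4.2 rad -22.6 Fz -17.3 grip 32.8 mom [ 0.15 -4.82 -0.1 ]
```

```bash
python3 -m crank '.02 .008 -.0067 .001 0 0 0;.02 .0075 -.0073 0 0 0 0;.02 .0087 -.0059 0 0 0 0;.02 .0096 -.0043 0 0 0 0;.02 .0102 -.0025 0 0 0 0;.02 .0104 -.0007 0 0 0 0;.02 .0104 .0011 0 0 0 0;.02 .0101 .0029 0 0 0 0' 30
python3 -c "
from h import *
rep((.6735,.1435))"
```

```text
clock: 18.35
position: [0.6505, 0.1985, 0.1502]
tool_rot: [3.141, -0.001, 0.784]
force: [-4.1, -4.9, 9.8]
grip_width: 0.0257
finger_force: 35.3
t 18.35 th 112.7 r 59.6 z 150.2 | tang 5.6 rad -2.9 Fz 9.8 grip 35.3 mom [-0.92  0.75  0.03]
```

```bash
python3 -m crank '.02 .0093 .0048 0 0 0 0;.02 .0084 .0063 0 0 0 0;.02 .0071 .0077 0 0 0 0;.02 .0057 .0088 0 0 0 0;.02 .0041 .0096 0 0 0 0;.02 .0023 .0102 0 0 0 0;.02 .0005 .0105 0 0 0 0;.02 -.0013 .0104 0 0 0 0' 30
python3 -c "
from h import *
rep((.6735,.1435))"
```

```text
clock: 19.02
position: [0.7246, 0.1767, 0.1503]
tool_rot: [-3.141, -0.003, 0.785]
force: [-3.9, 4.5, 6.9]
grip_width: 0.0262
finger_force: 35.0
t 19.02 th 33.1 r 61.0 z 150.3 | tang 5.9 rad -0.8 Fz 6.9 grip 35.0 mom [ 1.07  0.69 -0.03]
```

```bash
python3 -m crank '.02 -.0031 .01 0 0 0 0;.02 -.0048 .0093 0 0 0 0;.02 -.0063 .0084 0 0 0 0;.02 -.0077 .0071 0 0 0 0;.02 -.0043 .003 0 0 0 0;.02 -.0045 .0027 0 0 0 0;.02 -.0047 .0023 0 0 0 0;.02 -.0049 .0018 0 0 0 0' 30
python3 -c "
from h import *
rep((.6735,.1435))"
```

```text
clock: 19.68
position: [0.7278, 0.1157, 0.1503]
tool_rot: [3.14, -0.004, 0.784]
force: [4.1, 3.9, 5.8]
grip_width: 0.0258
finger_force: 34.8
t 19.68 th -27.1 r 61.0 z 150.3 | tang 5.3 rad 1.9 Fz 5.8 grip 34.8 mom [ 0.88 -0.72 -0.01]
```

```bash
python3 -m crank '.02 -.0051 .0014 0 0 0 0;.02 -.0052 .0009 0 0 0 0;.02 -.0052 .0005 0 0 0 0;.02 -.0052 0 0 0 0 0;.02 -.0052 -.0004 0 0 0 0;.02 -.0052 -.0009 0 0 0 0;.02 -.0051 -.0013 0 0 0 0;.02 -.0049 -.0018 0 0 0 0' 30
python3 -c "
from h import *
rep((.6735,.1435))"
```

```text
clock: 20.35
position: [0.6975, 0.0879, 0.1503]
tool_rot: [3.14, -0.004, 0.784]
force: [4.9, 5.3, 5.0]
grip_width: 0.0261
finger_force: 34.8
t 20.35 th -66.6 r 60.6 z 150.3 | tang 6.6 rad -3.0 Fz 5.0 grip 34.8 mom [ 0.93 -0.94 -0.01]
```

```bash
python3 -m crank '.02 -.0029 -.0012 0 0 0 0;.02 -.0028 -.0014 0 0 0 0;.02 -.0027 -.0015 0 0 0 0;.02 -.0027 -.0017 0 0 0 0;.02 -.0026 -.0018 0 0 0 0;.02 -.0025 -.0019 0 0 0 0;.02 -.0024 -.0021 0 0 0 0;.02 -.0023 -.0022 0 0 0 0' 30
python3 -c "
from h import *
rep((.6735,.1435))"
```

```text
clock: 21.02
position: [0.6735, 0.0833, 0.1502]
tool_rot: [3.139, -0.005, 0.784]
force: [9.6, 4.6, 2.4]
grip_width: 0.0258
finger_force: 34.7
t 21.02 th -90.0 r 60.2 z 150.2 | tang 9.6 rad -4.6 Fz 2.4 grip 34.7 mom [ 1.13 -1.81  0.01]
```

```bash
python3 -m crank '.02 -.001 -.0011 0 0 0 0;.02 -.001 -.0011 0 0 0 0;.02 -.001 -.0011 0 0 0 0;.02 -.001 -.0011 0 0 0 0;.02 -.0009 -.0011 0 0 0 0;.02 -.0009 -.0011 0 0 0 0;.02 -.0009 -.0012 0 0 0 0;.02 -.0009 -.0012 0 0 0 0' 30
python3 -c "
from h import *
rep((.6735,.1435))"
```

```text
clock: 21.68
position: [0.6623, 0.0845, 0.1502]
tool_rot: [3.139, -0.005, 0.784]
force: [11.6, 5.4, 0.6]
grip_width: 0.0256
finger_force: 34.5
t 21.68 th -100.8 r 60.1 z 150.2 | tang 10.4 rad -7.4 Fz 0.6 grip 34.5 mom [ 1.22 -2.42  0.04]
```

```bash
python3 -m crank '.02 -.0002 -.0003 0 0 0 0;.02 -.0002 -.0003 0 0 0 0;.02 -.0002 -.0003 0 0 0 0;.02 -.0002 -.0003 0 0 0 0;.02 -.0002 -.0003 0 0 0 0;.02 -.0002 -.0003 0 0 0 0;.02 -.0002 -.0003 0 0 0 0;.02 -.0002 -.0003 0 0 0 0' 30
python3 -c "
from h import *
rep((.6735,.1435))"
```

```text
clock: 22.35
position: [0.6596, 0.0851, 0.1502]
tool_rot: [3.139, -0.006, 0.784]
force: [13.0, 6.1, 0.1]
grip_width: 0.0259
finger_force: 34.5
t 22.35 th -103.4 r 60.1 z 150.2 | tang 11.2 rad -8.9 Fz 0.1 grip 34.5 mom [ 1.28 -2.53 -0.01]
```

Tangential force is 11.2 N against about 5.4 N free, so about 6 N harder: clamped. Before opening I ease the elastic load off the hand, so that the crank does not snap back.

```bash
python3 -m crank '.02 .0008 .0004 0 0 0 0;.02 .0008 .0004 0 0 0 0;.02 .0008 .0004 0 0 0 0;.02 .0008 .0004 0 0 0 0;.02 0 0 0 0 0 0;.02 0 0 0 0 0 0;.02 0 0 0 0 0 0;.02 0 0 0 0 0 0' 30
python3 -c "
from h import *
rep((.6735,.1435))"
```

```text
clock: 23.02
position: [0.662, 0.0848, 0.1502]
tool_rot: [3.139, -0.002, 0.783]
force: [3.2, -1.3, 8.1]
grip_width: 0.0261
finger_force: 35.2
t 23.02 th -101.1 r 59.8 z 150.2 | tang 3.4 rad 0.6 Fz 8.1 grip 35.2 mom [-0.17 -0.54  0.04]
```

```bash
python3 -m crank '.02 .0004 .0006 0 0 0 0;.02 .0004 .0006 0 0 0 0;.02 .0004 .0006 0 0 0 0;.02 .0004 .0006 0 0 0 0;.02 .0004 .0006 0 0 0 0;.02 .0004 .0006 0 0 0 0;.02 .0004 .0006 0 0 0 0;.02 0 0 0 0 0 0' 30
python3 -c "
from h import *
rep((.6735,.1435))"
```

```text
clock: 23.68
position: [0.6668, 0.0839, 0.1502]
tool_rot: [3.14, -0.002, 0.783]
force: [2.8, 0.1, 7.9]
grip_width: 0.0264
finger_force: 35.3
t 23.68 th -96.4 r 59.9 z 150.2 | tang 2.8 rad -0.5 Fz 7.9 grip 35.3 mom [ 0.03 -0.44  0.04]
```

```bash
python3 -m crank '.02 .0004 .0005 0 0 0 0;.02 .0004 .0005 0 0 0 0;.02 .0004 .0005 0 0 0 0;.02 .0004 .0005 0 0 0 0;.02 .0004 .0005 0 0 0 0;.02 0 0 0 0 0 0;.02 0 0 0 0 0 0;.02 0 0 0 0 0 0' 30
python3 -c "
from h import *
rep((.6735,.1435))"
```

```text
clock: 24.35
position: [0.6699, 0.0836, 0.1502]
tool_rot: [3.14, -0.002, 0.783]
force: [1.6, -0.9, 9.1]
grip_width: 0.0257
finger_force: 35.3
t 24.35 th -93.4 r 60.0 z 150.2 | tang 1.6 rad 0.8 Fz 9.1 grip 35.3 mom [ 0.07 -0.27 -0.02]
```

```bash
python3 -m crank '.02 0 0 -.001 0 0 0;.03 0 0 0 0 0 0;.04 0 0 0 0 0 0;.06 0 0 0 0 0 0;.085 0 0 0 0 0 0;.085 0 0 0 0 0 0;.085 0 0 0 0 0 0;.085 0 0 0 0 0 0'
python3 -m crank '.085 0 0 -.01 0 0 0;.085 0 0 -.02 0 0 0;.085 0 0 -.025 0 0 0;.085 0 0 -.025 0 0 0;.085 0 0 -.02 0 0 0;.085 0 0 -.01 0 0 0;.085 0 0 0 0 0 0;.085 0 0 0 0 0 0'
python3 - <<'E'
from h import *
rep((.6735,.1435)); f=grab_frame('side')
cv2.imwrite('pics/s3.png',cv2.resize(f['pixels'][150:330,130:380],None,fx=3,fy=3,interpolation=2)[:,:,::-1])
E
```

```text
clock: 25.02
position: [0.6688, 0.0837, 0.1496]
tool_rot: [-3.142, 0.0, 0.784]
force: [-0.5, -0.7, 0.2]
grip_width: 0.0849
finger_force: 0.0
clock: 25.68
position: [0.6687, 0.0837, 0.2595]
tool_rot: [3.141, -0.0, 0.784]
force: [-0.1, 0.0, 0.5]
grip_width: 0.0848
finger_force: 0.0
t 25.68 th -94.5 r 60.0 z 259.5 | tang -0.1 rad -0.0 Fz 0.5 grip 0.0 mom [0.07 0.02 0.02]
```

View pics/s3.png

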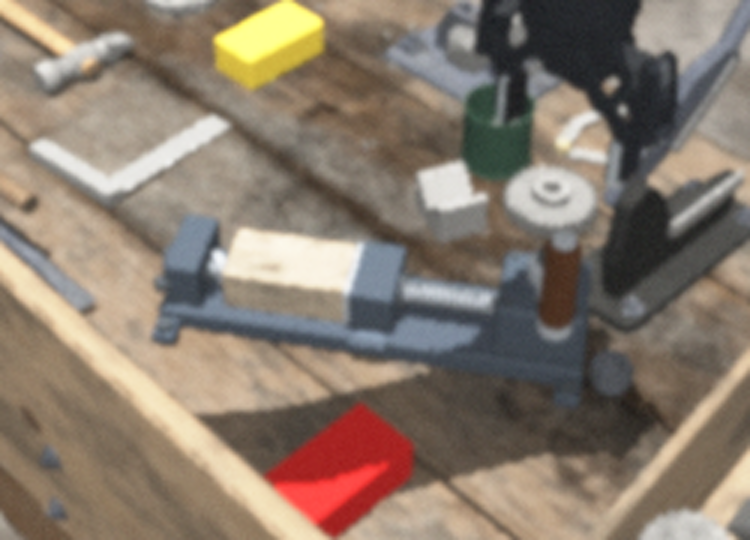

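The block sits straight between the pad (218,262) and the jaw (375,285) with no gaps. The sleeve is free at (560,290) with the hand above it, and the bystanders are where they were. I hand the job in.

```bash
python3 -c "
from workcell import bot
print(bot.job_done())"
```

```text
the job is handed in; nothing more can be done
None
```

The block is clamped between the jaw and the pad: I wound the sleeve to about 6 N above its free run (11.2 N against about 5.4 N), eased it back about 10° so it would not snap back (leaving roughly 50 N of clamping by estimate), let go, and handed the job in at about 26 s; no verdict was returned.

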